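# Close a growing tub: seat the lid, then snap its four clips corner to opposite corner

## Robot

A 6-joint arm with a two-finger parallel gripper is mounted at the origin on the work surface. World frame = base frame: x ahead of the robot, y to its left, z up, the work surface at z = 0. Lengths are in m, angles in rad, forces in N, time in s.
With the tool pointing down it reaches from about 0.3 to 0.95 m from the base axis. Payload 3.1 kg.
Tool frame: the origin (TCP) lies on the front face of the gripper's body, between the roots of the fingers; the fingertips stand 73 mm ahead of it and the grasp point (between the pads) lies 54 mm ahead of it (robot.finger_overhang is the distance from the TCP to the fingertips, in m); z points along the fingers, y is the line along which they close (so a half turn about z gives the same grasp; the last joint's range is limited). The gripper opens to 85 mm and grips with 20 to 120 N. Pads are 22 mm wide; open, the fingers measure 114 mm over their backs; the gripper's body (76 mm by 85 mm) begins 54 mm behind the grasp point. The pads swing forward as they close: fully open they stand 13 mm farther back than shut.
Start: joints at [1.199, 0.308, 1.634, -0, 1.2, -0.07], TCP at [0.186, 0.597, 0.304] pointing down, gripper open.
Joint ranges: [-3.06, 3.06], [-0.79, 1.96], [0.05, 2.63], [-1.19, 4.34], [0.05, 2.64], [-2.94, 2.94]. Speed limits (rad/s): [2.79, 2.79, 3.14, 3.14, 3.14, 3.14].

## Interface

Orientations are given as a unit quaternion [w, x, y, z].
In Python, from cell import robot, get_image, camera_info, workorder, trace gives the robot as it stands.
- The arm moves only by the tool servo_tool, never from a script. Its argument "moves" is a list of rows, each an object with "claw": the opening in per cent of the stroke, from 0 (shut) to 100 (fully open); "dp": the shift along the world's x, y, z scaled (see below), a list of three; "twist": the turn, a rotation vector about the world's x, y, z scaled (see below), a list of three. A call has 1 to 5 rows; each row shifts and turns the commanded pose from where the row before left it; what a row does not reach is not made up. The controller multiplies each number of a shift by 0.1 m and each number of a turn by 0.5 rad. A row lasts 1/10 s, in which the tool goes at most 50 mm and 8.59 degrees, less where a joint would pass 70% of its speed; a pose out of reach is approached as far as the arm can. A call with a number of a shift or a turn outside -1 to 1 is refused whole. A call with a gripper value outside its range is refused whole. The fingers move at their own pace and stop on an object; "force" is the grip in N (left out, the last holds). Time passes only in rows, so rows that do not move let the fingers close. It gives the time, the measured TCP pose, the force, the opening and the grip force at its end, in the units of the state.
- robot.get_obs(): the state, without advancing time (a new reading comes with each control period).
- get_image(name): name is "scene" or "side" or "wrist"; returns the picture (384x512x3 uint8, red, green, blue); there is no depth.
- camera_info(name): a dict with "fx", "fy", "cx", "cy" (pixels), "k1" (the pictures are not rectified: a ray, as slopes to the right and down, at radius r is drawn at 1 + k1 r^2 times it, then the intrinsics apply), "cam_to_world" (4x4, takes a point from camera to world coordinates). Camera axes: x right, y down, z forward; pixel columns grow to the right and rows downward; lengths in m; the calibration is good to about 2 mm. A picture is of the moment at which its call begins: read the wrist's pose just before it. camera_info takes no time and is no camera call; for the wrist camera it gives the pose at the moment of the call.
- workorder.finish_job(): hands the job in; it is judged then, once.
Trained networks look in the newest picture that a camera, given by its name, has taken for a name from the list of things; names that differ only in an ending like _2 or _b are one class to them, and where a whole thing is asked for, a point or a joint stands for the part that bears it (a point fixed in the world has none). Each returns a list of dicts, best first, with "conf" (0 to 1); they miss things now and then, are a little off and sometimes report something else, mostly with a low value. They report only what shows in the picture. A call takes as long as a camera call.
- trace(camera, target): "pixels" (384x512 bool, what is visible of it) and "rect" ([left, top, right, bottom] in pixels, round what is visible of it).
The state is a dict: "t": time; "q": joint angles; "joint_vel": joint speeds; "tau": joint torques, N m; "eef_pos": TCP position; "tcp_rot": TCP orientation; "ft_force": force on the tool from outside, world axes, zero at the start; "torque": the same for the moment, N m; "gripper_width": opening from 0.0 (shut) to 1.0 (fully open); "gripper_force": force on a finger pad.
Only numpy, scipy, OpenCV 4.12 (cv2) and the standard library are available. Lean on these libraries where they do the work, as an engineer would, in place of code of your own. Each camera call takes 0.05 s, during which the arm holds its last target. There are 200 camera calls.

## Task

The white lid of the filled growing tub in the grey tray is on but still stands proud on its seal: press it fully home, then snap its four blue clips shut over the rim one at a time in opposite-corner order (any corner first, then the one diagonally across from it, then the remaining two). Each clip must click and stay shut by itself; press firmly but gently, forcing nothing, and leave everything else on the table where it is.

Things in the scene. Friction and masses are not known exactly. Their poses are not given: they have to be found in the camera images.
- tray: Grey plastic drip tray, 226 mm (its x) by 270 mm (its y), lip 14 mm high, floor 4 mm thick, fixed to the table; origin at the centre of its underside, z up. The tub's x and y run nearly along the tray's. All heights given for the tub, lid and clips are above this underside. The tray and everything in it must not be pressed with more than 25 N.
- tub_spot (a point): Centre of the tray's floor. On it stands the heavy translucent tub, 140 mm (x) by 200 mm (y), rim at height 104 mm; it will not slide at permitted forces. It was set down by hand: along the tray's x its middle is up to 15 mm to either side of this point and it is turned up to 0.07 rad from square with the tray. Neither is measured: feel or see it. Along y it is central.
- lid (a joint): Height of the white lid above home in m: 0 = home; starts 0.005 to 0.009; stays where left. Slab 156 mm (x) by 216 mm (y), 8 mm thick, centred on the tub; it slides straight down into the tub's mouth against about 8 N of seal friction to a firm stop, where its flat top is at height 112 mm. Two round vents 2 mm high lie on it at y = +-62 mm; press on the clear middle.
- clip_a (a joint): Angle in rad of the blue clip at the tub's -x side, +y end, diagonal to clip_c. 0 = shut, hanging straight down outside the rim, its barb caught under the tub's ledge; pi/2 = sticking straight out sideways; more = tilted up. Starts 1.55 to 2.0. A weak spring (under 3 N at the tip) swings an uncaught clip back out.
- clip_b (a joint): Angle in rad of the blue clip at the tub's -x side, -y end, diagonal to clip_d. Each clip is 38 mm wide (along y), 37 mm long from its hinge, 3.5 mm thick, with a lip at the free end whose outer edge stands 7 mm out from the hinge line when shut. Angles as clip_a.
- clip_c (a joint): Angle in rad of the blue clip at the tub's +x side, -y end, diagonal to clip_a. Each clip hinges on the lid's long edge about a line along its y, 80 mm to the +x or -x side of the tub's middle, its centre 62 mm to the +y or -y end, at height 108 mm when the lid is home. Angles as clip_a.
- clip_d (a joint): Angle in rad of the blue clip at the tub's +x side, +y end, diagonal to clip_b. Each barb meets its ledge at about 0.3 rad and snaps past it below about 0.2 rad, which takes about 5 to 11 N pressed inwards on the clip's outer half; then the force drops and the clip meets a firm stop. With the lid not home the barb is blocked. Angles as clip_a.
- spawn_jar: Bystander, to be left alone: cream jar with steel cap, 64 mm across, 85 mm high; origin at its underside.
- sprayer: Bystander, to be left alone: white spray bottle with green head, 133 mm high; origin at its underside.
- scraper: Bystander, to be left alone: spatula lying on the table; origin at its underside.
- brush: Bystander, to be left alone: hand brush lying on the table; origin at its underside.
- panel: Bystander, to be left alone: cream grown panel, 100 x 140 x 35 mm; origin at its underside.
- pail: Bystander, to be left alone: white lidded pail, 120 mm across, 108 mm high; origin at its underside.
- filter_stack: Bystander, to be left alone: stack of round filter discs, 48 mm across, 18 mm high; origin at its underside.

How it is judged:
By the outcome, as a careful person would: the job done as asked, in the order asked, and still so for the second after the job is handed in, with the robot touching nothing.
It also fails if it takes over 61 s, if anything falls off the work surface, if the arm or the gripper's body presses on something with over 40 N, if the wrist force passes 120 N, or if a joint passes its speed limit or range.

## Working session

There is one attempt and no reset: what is moved stays moved. The work goes in short steps, Python scripts to look and compute and a tool call to move; the robot and the scene stay as the last step left them, time stands still between calls to the robot, and variables do not carry over. Pictures are saved under pics/ and viewed, at most 10 in all, crops included, and the job is handed in when it is done.

Besides the shell and the picture viewer there is one more tool, called after "Emit:" by a JSON object that holds its "op" and its "data". servo_tool: Moves the arm, as the interface text tells. Its arguments: {"type":"object","properties":{"moves":{"type":"array"},"force":{"type":"number"}},"required":["moves"]}

```bash
mkdir -p pics; ls
python3 - <<'E'
from cell import robot,get_image,camera_info,trace
import cv2,numpy as np
o=robot.get_obs();print(o)
for n in ["scene","side"]:
    im=get_image(n);cv2.imwrite(f"pics/{n}1.png",im[:,:,::-1])
    c=camera_info(n);print(n,c)
    for t in ["tray","lid","clip_a"]:
        for r in trace(n,t): print(t,r["conf"],r["rect"],r["pixels"].sum())
E
python3 -c "
import cv2,numpy as np
cv2.imwrite('pics/both1.png',cv2.resize(np.hstack([cv2.imread('pics/scene1.png'),cv2.imread('pics/side1.png')]),(800,300)))"
```

```text
pics
{'t': 0.0, 'q': array([ 1.19932734e+00,  3.09014736e-01,  1.63520584e+00,  1.31080969e-06,
        1.19969586e+00, -6.97098438e-02]), 'joint_vel': array([ 0.00046494, -0.000515  , -0.00332209,  0.00186298, -0.00382539,
        0.00247406]), 'tau': array([-3.84063633e-04, -4.15245759e+01, -2.76667660e+01, -2.14044899e-04,
        1.01736040e-02, -1.55094551e-07]), 'eef_pos': array([0.18554075, 0.59613068, 0.30263163]), 'tcp_rot': array([-2.54823480e-04,  1.50307903e-01,  9.88638551e-01, -1.13360519e-03]), 'ft_force': array([-0.22855288,  0.25520752, -0.59912542]), 'torque': array([-0.02431164,  0.02356153,  0.03730756]), 'gripper_force': 0.0, 'gripper_width': 0.9970778192015739}
scene {'fx': 435.21195065848946, 'fy': 435.21195065848946, 'cx': 255.47284050355944, 'cy': 192.29276038030937, 'k1': -0.09492726756111804, 'cam_to_world': array([[-0.6651901 ,  0.45718895, -0.59033921,  1.43523629],
       [ 0.74651847,  0.42335007, -0.51330779,  0.75414764],
       [ 0.01524149, -0.78214639, -0.62290828,  1.00250541],
       [ 0.        ,  0.        ,  0.        ,  1.        ]])}
tray 0.
[... 176 characters left out ...]
29, 'cx': 258.4734469767749, 'cy': 193.27838692690887, 'k1': -0.03856371966666176, 'cam_to_world': array([[ 0.97581334, -0.16207377,  0.14669836,  0.43293713],
       [-0.21858754, -0.73198264,  0.64530682, -0.66692178],
       [ 0.00279334, -0.66176544, -0.74970574,  0.91203701],
       [ 0.        ,  0.        ,  0.        ,  1.        ]])}
tray 0.98 [204.8, 173.5, 311.9, 279.7] 7423
tray 0.59 [183.2, 118.2, 207.6, 152.6] 575
lid 0.85 [209.9, 172.1, 308.4, 244.7] 4191
clip_a 0.71 [291.4, 200.7, 312.3, 219.2] 187
clip_a 0.64 [204.7, 194.4, 224.1, 205.5] 130
clip_a 0.49 [224.1, 227.3, 244.7, 239.5] 184
clip_a 0.46 [268.9, 172.9, 285.0, 184.2] 121
clip_a 0.35 [205.6, 172.9, 311.7, 282.6] 7355
```

View pics/both1.png

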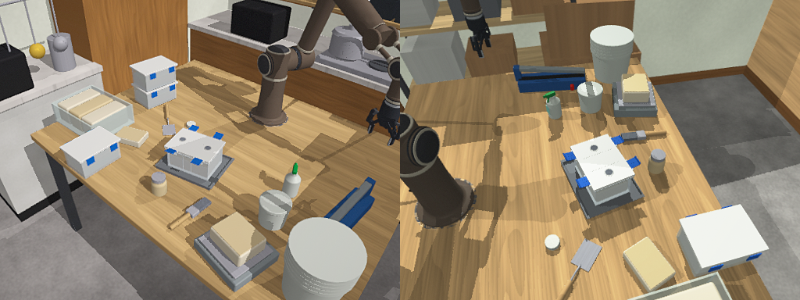

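```bash
cat > h.py <<'E'
from cell import robot,get_image,camera_info,trace
import cv2,numpy as np
def K(c): return np.array([[c["fx"],0,c["cx"]],[0,c["fy"],c["cy"]],[0,0,1]])
def toplane(c,px,z):
    px=np.asarray(px,float).reshape(-1,1,2)
    u=cv2.undistortPoints(px,K(c),np.array([c["k1"],0,0,0,0.]))[:,0]
    T=c["cam_to_world"];d=np.c_[u,np.ones(len(u))]@T[:3,:3].T;o=T[:3,3]
    return o+d*((z-o[2])/d[:,2])[:,None]
def topx(c,P):
    T=np.linalg.inv(c["cam_to_world"]);P=np.asarray(P,float).reshape(-1,3)
    return cv2.projectPoints(P@T[:3,:3].T+T[:3,3],np.zeros(3),np.zeros(3),K(c),np.array([c["k1"],0,0,0,0.]))[0][:,0]
def maskrect(c,m,z):
    k=max(cv2.findContours(m.astype(np.uint8),cv2.RETR_EXTERNAL,cv2.CHAIN_APPROX_NONE)[0],key=len)
    p=toplane(c,k[:,0],z)[:,:2]
    return cv2.minAreaRect((p*1000).astype(np.float32)),p
E
python3 - <<'E'
from h import *
for n in ["scene","side"]:
    get_image(n);c=camera_info(n)
    for t,z in [("lid",.119),("tray",.01)]:
        r=trace(n,t)[0]; print(n,t,maskrect(c,r["pixels"],z)[0])
    for r in trace(n,"clip_a"):
        if r["pixels"].sum()<400:
            v,u=np.nonzero(r["pixels"]);print(r["conf"],toplane(c,[[u.mean(),v.mean()]],.115)[0].round(3))
for n in ["scene","side"]:
    for nm in ["spawn_jar","sprayer","scraper","brush","panel","pail","filter_stack"]:
        get_image(n)
        for r in trace(n,nm)[:1]:
            l,t,R,b=r["rect"];print(n,nm,r["conf"],toplane(camera_info(n),[[(l+R)/2,b]],0)[0].round(3))
im=np.hstack([cv2.imread('pics/side1.png')[150:300,180:340],cv2.imread('pics/scene1.png')[140:290,170:330]])
cv2.imwrite('pics/crop1.png',cv2.resize(im,None,fx=2.5,fy=2.5,interpolation=2))
E
```

```text
scene lid ((574.848388671875, -17.929458618164062), (241.5917510986328, 221.23500061035156), 14.067136764526367)
scene tray ((515.1725463867188, -58.18565368652344), (384.522216796875, 336.5489501953125), 12.503950119018555)
0.48 [0.656 0.061 0.115]
0.42 [0.461 0.014 0.115]
0.39 [ 0.491 -0.103  0.115]
side lid ((577.7442626953125, -25.884109497070312), (233.2250213623047, 218.22344970703125), 12.214680671691895)
side tray ((597.224609375, 13.600921630859375), (293.14990234375, 347.4603576660156), 11.259760856628418)
0.63 [ 0.495 -0.102  0.115]
0.62 [0.659 0.061 0.115]
0.43 [ 0.685 -0.057  0.115]
scene spawn_jar 0.73 [0.825 0.014 0.   ]
scene sprayer 0.76 [0.46 0.41 0.  ]
scene scraper 0.81 [ 0.508 -0.255  0.   ]
scene panel 0.62 [ 0.698 -0.311  0.   ]
scene pail 0.8 [0.66 0.45 0.  ]
scene filter_stack 0.63 [0.699 0.084 0.   ]
side spawn_jar 0.81 [ 0.798 -0.049  0.   ]
side sprayer 0.71 [0.432 0.339 0.   ]
side scraper 0.68 [ 0.419 -0.427  0.   ]
side brush 0.83 [0.796 0.125 0.   ]
side panel 0.86 [ 0.624 -0.455  0.   ]
side pail 0.88 [0.615 0.365 0.   ]
side filter_stack 0.76 [ 0.359 -0.26   0.   ]
```

View pics/crop1.png

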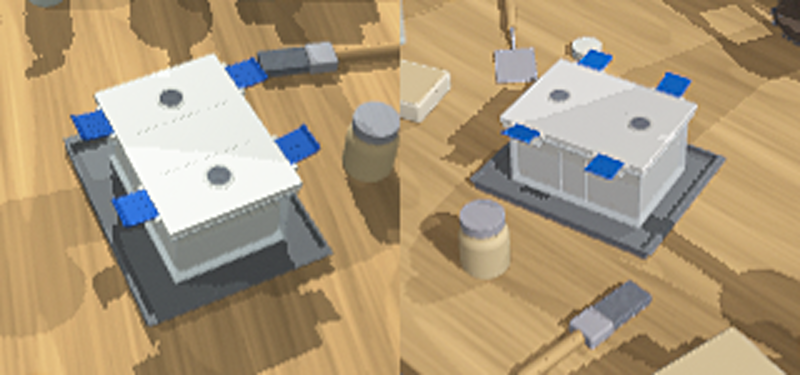

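Emit:
{"op": "servo_tool", "data": {"moves": [{"claw": 0, "dp": [0.26, -0.41, 0.07], "twist": [0, 0, 0.07]}, {"claw": 0, "dp": [0.26, -0.41, 0.07], "twist": [0, 0, 0.07]}, {"claw": 0, "dp": [0.26, -0.41, 0.07], "twist": [0, 0, 0.07]}, {"claw": 0, "dp": [0.26, -0.41, 0.07], "twist": [0, 0, 0.07]}, {"claw": 0, "dp": [0.26, -0.41, 0.07], "twist": [0, 0, 0.07]}]}}

```text
t: 2.7
eef_pos: [0.3165, 0.3901, 0.3394]
tcp_rot: [0.0, 0.062, 0.998, 0.0]
ft_force: [0.6, -0.4, -0.6]
gripper_width: 0.142
gripper_force: 0.0
```

Emit:
{"op": "servo_tool", "data": {"moves": [{"claw": 0, "dp": [0.26, -0.41, 0.07], "twist": [0, 0, 0.07]}, {"claw": 0, "dp": [0.26, -0.41, 0.07], "twist": [0, 0, 0.07]}, {"claw": 0, "dp": [0.26, -0.41, 0.07], "twist": [0, 0, 0.07]}, {"claw": 0, "dp": [0.26, -0.41, 0.07], "twist": [0, 0, 0.07]}, {"claw": 0, "dp": [0.26, -0.41, 0.07], "twist": [0, 0, 0.07]}]}}

```text
t: 3.2
eef_pos: [0.4465, 0.1849, 0.3746]
tcp_rot: [0.001, -0.025, 1.0, 0.0]
ft_force: [-0.4, 0.6, 0.7]
gripper_width: 0.001
gripper_force: 0.0
```

Emit:
{"op": "servo_tool", "data": {"moves": [{"claw": 0, "dp": [0.26, -0.41, 0.07], "twist": [0, 0, 0.07]}, {"claw": 0, "dp": [0.26, -0.41, 0.07], "twist": [0, 0, 0.07]}, {"claw": 0, "dp": [0.26, -0.41, 0.07], "twist": [0, 0, 0.07]}, {"claw": 0, "dp": [0.2, -0.41, 0.07], "twist": [0, 0, 0.07]}, {"claw": 0, "dp": [0, 0, 0], "twist": [0, 0, 0.07]}]}}

```text
t: 3.7
eef_pos: [0.5464, 0.0178, 0.4032]
tcp_rot: [0.002, -0.109, 0.994, -0.002]
ft_force: [-0.1, 1.2, 0.5]
gripper_width: 0.001
gripper_force: 0.0
```

Run:
```python
from h import *
print(robot.finger_overhang)
o=robot.get_obs();print(o['t'],o['eef_pos'],o['tcp_rot'],o['q'],o['ft_force'],o['gripper_width'])
c=camera_info("wrist");im=get_image("wrist");cv2.imwrite("pics/w1.png",im[:,:,::-1]);print(c)
for t in ["tray","lid","clip_a"]:
    for r in trace("wrist",t): print(t,r["conf"],r["rect"],r["pixels"].sum())
```

```text
0.0726
3.7 [0.54636588 0.01775624 0.4031612 ] [ 0.00173887 -0.10913125  0.99402451 -0.00161716] [-0.04597857  0.07713407  1.7065393  -0.00272106  1.35398381 -1.83489348] [-0.10874617  1.20531491  0.49004377] 0.000545006238307444
{'fx': 279.7829748397344, 'fy': 279.7829748397344, 'cx': 258.85227988269423, 'cy': 185.7172242952593, 'k1': -0.064241432754325, 'cam_to_world': array([[-2.17243861e-01,  9.25128920e-01,  3.11354437e-01,
         4.66255459e-01],
       [ 9.76109588e-01,  2.07167316e-01,  6.55116422e-02,
         2.21334106e-04],
       [-3.89574826e-03,  3.18148054e-01, -9.48033037e-01,
         4.73231879e-01],
       [ 0.00000000e+00,  0.00000000e+00,  0.00000000e+00,
         1.00000000e+00]])}
tray 0.67 [138.0, 81.8, 324.7, 252.8] 25855
lid 0.73 [140.9, 83.1, 313.9, 257.4] 21456
clip_a 0.92 [155.9, 79.6, 191.4, 112.1] 1009
clip_a 0.92 [172.9, 225.0, 201.2, 255.1] 739
clip_a 0.75 [258.3, 82.9, 294.3, 111.7] 1053
clip_a 0.58 [274.6, 226.2, 287.3, 242.8] 144
clip_a 0.37 [295.5, 242.2, 331.7, 273.8] 647
```

View pics/w1.png

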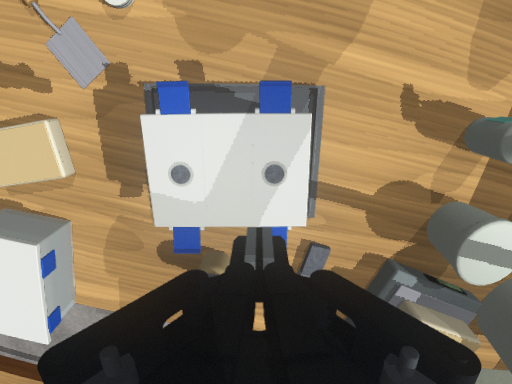

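Run:
```python
from h import *
c=camera_info("wrist");im=cv2.imread("pics/w1.png")
g=cv2.cvtColor(im,cv2.COLOR_BGR2GRAY)
P=[]
for u,v in [(180,174),(274,174)]:
    w=(g[v-18:v+19,u-18:u+19]<150).astype(np.uint8)
    n,l,s,ce=cv2.connectedComponentsWithStats(w);k=l[18,18];print(ce[k]+[u-18,v-18],s[k]);P.append(ce[k]+[u-18,v-18])
W=toplane(c,P,.121);print(W.round(4),"dist",np.linalg.norm(W[0]-W[1]),"ctr",W.mean(0).round(4))
d=W[1]-W[0];print("yaw of tub y",np.arctan2(d[1],d[0]), "tub yaw",np.arctan2(d[1],d[0])-np.pi/2)
C=toplane(c,[(141,114),(311,114),(308,227),(155,227)],.119);print(C.round(4),C.mean(0))
th=np.arctan2(d[1],d[0])-np.pi/2
R=np.array([[np.cos(th),-np.sin(th)],[np.sin(th),np.cos(th)]])
print(((C[:,:2]-W.mean(0)[:2])@R).round(4))
get_image("wrist")
for r in trace("wrist","clip_a")[:5]:
    k=max(cv2.findContours(r["pixels"].astype(np.uint8),0,1)[0],key=len)
    q=(toplane(c,k[:,0],.113)[:,:2]-W.mean(0)[:2])@R
    print(r["conf"],q.min(0).round(3),q.max(0).round(3))
```

```text
[179.99275362 174.04710145] [  9   9  19  19 276]
[273.9966443  173.58724832] [  8   8  20  20 298]
[[ 0.5843 -0.0737  0.121 ]
 [ 0.5566  0.0462  0.121 ]] dist 0.1230700369350747 ctr [ 0.5705 -0.0137  0.121 ]
yaw of tub y 1.797893299586029 tub yaw 0.2270969727911325
[[ 0.5186 -0.1329  0.119 ]
 [ 0.4728  0.0729  0.119 ]
 [ 0.6221  0.1115  0.119 ]
 [ 0.6702 -0.0987  0.119 ]] [ 0.57094418 -0.01179901  0.119     ]
[[-0.0774 -0.1044]
 [-0.0756  0.1064]
 [ 0.0785  0.1104]
 [ 0.078  -0.1053]]
0.91 [ 0.083 -0.094] [ 0.127 -0.052]
0.79 [-0.114 -0.092] [-0.075 -0.051]
0.62 [-0.112  0.036] [-0.073  0.075]
0.38 [0.084 0.06 ] [0.094 0.073]
```

Emit:
{"op": "servo_tool", "data": {"moves": [{"claw": 0, "dp": [0.08, -0.1, -0.4], "twist": [0, 0, 0.016]}, {"claw": 0, "dp": [0.08, -0.1, -0.4], "twist": [0, 0, 0]}, {"claw": 0, "dp": [0.08, -0.1, -0.4], "twist": [0, 0, 0]}, {"claw": 0, "dp": [0, -0.01, -0.4], "twist": [0, 0, 0]}, {"claw": 0, "dp": [0, 0, -0.38], "twist": [0, 0, 0]}]}}

```text
t: 4.5
eef_pos: [0.5674, -0.0073, 0.2023]
tcp_rot: [-0.0, -0.116, 0.993, 0.0]
ft_force: [0.2, -0.6, -0.3]
gripper_width: -0.001
gripper_force: 0.0
```

Emit:
{"op": "servo_tool", "data": {"moves": [{"claw": 0, "dp": [0, 0, 0], "twist": [0, 0, 0]}, {"claw": 0, "dp": [0, 0, -0.03], "twist": [0, 0, 0]}, {"claw": 0, "dp": [0, 0, -0.03], "twist": [0, 0, 0]}, {"claw": 0, "dp": [0, 0, 0], "twist": [0, 0, 0]}]}}

```text
t: 4.9
eef_pos: [0.5692, -0.008, 0.2002]
tcp_rot: [0.002, -0.116, 0.993, -0.0]
ft_force: [-0.1, 0.2, -0.2]
gripper_width: 0.002
gripper_force: 0.0
```

Emit:
{"op": "servo_tool", "data": {"moves": [{"claw": 0, "dp": [0.01, -0.05, -0.02], "twist": [0, 0, 0]}, {"claw": 0, "dp": [0, 0, -0.02], "twist": [0, 0, 0]}, {"claw": 0, "dp": [0, 0, -0.02], "twist": [0, 0, 0]}]}}

```text
t: 5.2
eef_pos: [0.5692, -0.0136, 0.1924]
tcp_rot: [0.001, -0.115, 0.993, -0.0]
ft_force: [0.2, 0.1, -0.9]
gripper_width: -0.003
gripper_force: 0.0
```

Emit:
{"op": "servo_tool", "data": {"moves": [{"claw": 0, "dp": [0, 0, -0.01], "twist": [0, 0, 0]}, {"claw": 0, "dp": [0, 0, -0.01], "twist": [0, 0, 0]}]}}

```text
t: 5.4
eef_pos: [0.5688, -0.0134, 0.1905]
tcp_rot: [-0.0, -0.115, 0.993, -0.0]
ft_force: [-2.5, -0.8, 5.7]
gripper_width: 0.001
gripper_force: 2.7
```

Emit:
{"op": "servo_tool", "data": {"moves": [{"claw": 0, "dp": [0, 0, -0.01], "twist": [0, 0, 0]}, {"claw": 0, "dp": [0, 0, -0.01], "twist": [0, 0, 0]}]}}

```text
t: 5.6
eef_pos: [0.5688, -0.0134, 0.1886]
tcp_rot: [-0.0, -0.115, 0.993, -0.0]
ft_force: [-1.9, -0.4, 5.6]
gripper_width: -0.001
gripper_force: 2.7
```

Emit:
{"op": "servo_tool", "data": {"moves": [{"claw": 0, "dp": [0, 0, -0.01], "twist": [0, 0, 0]}, {"claw": 0, "dp": [0, 0, -0.01], "twist": [0, 0, 0]}]}}

```text
t: 5.8
eef_pos: [0.5688, -0.0134, 0.1866]
tcp_rot: [-0.0, -0.115, 0.993, -0.0]
ft_force: [-1.5, -0.8, 5.6]
gripper_width: 0.0
gripper_force: 2.7
```

Emit:
{"op": "servo_tool", "data": {"moves": [{"claw": 0, "dp": [0, 0, -0.01], "twist": [0, 0, 0]}]}}

```text
t: 5.9
eef_pos: [0.5688, -0.0134, 0.1857]
tcp_rot: [-0.0, -0.115, 0.993, -0.0]
ft_force: [-1.5, -0.1, 6.1]
gripper_width: -0.004
gripper_force: 2.7
```

Emit:
{"op": "servo_tool", "data": {"moves": [{"claw": 0, "dp": [0, 0, -0.01], "twist": [0, 0, 0]}]}}

```text
t: 6.0
eef_pos: [0.5688, -0.0134, 0.1847]
tcp_rot: [-0.0, -0.115, 0.993, -0.0]
ft_force: [-2.6, -0.8, 6.1]
gripper_width: -0.001
gripper_force: 2.9
```

Emit:
{"op": "servo_tool", "data": {"moves": [{"claw": 0, "dp": [0, 0, -0.01], "twist": [0, 0, 0]}]}}

```text
t: 6.1
eef_pos: [0.5689, -0.0134, 0.1846]
tcp_rot: [-0.0, -0.115, 0.993, -0.0]
ft_force: [-5.5, -0.5, 15.2]
gripper_width: -0.002
gripper_force: 7.4
```

Emit:
{"op": "servo_tool", "data": {"moves": [{"claw": 0, "dp": [0, 0, -0.005], "twist": [0, 0, 0]}]}}

```text
t: 6.2
eef_pos: [0.5689, -0.0134, 0.1846]
tcp_rot: [-0.0, -0.115, 0.993, -0.0]
ft_force: [-4.9, -0.2, 14.9]
gripper_width: -0.002
gripper_force: 7.5
```

Emit:
{"op": "servo_tool", "data": {"moves": [{"claw": 0, "dp": [0, 0, -0.005], "twist": [0, 0, 0]}]}}

```text
t: 6.3
eef_pos: [0.5689, -0.0134, 0.1846]
tcp_rot: [-0.0, -0.115, 0.993, -0.0]
ft_force: [-6.7, -0.2, 16.8]
gripper_width: -0.0
gripper_force: 8.7
```

Emit:
{"op": "servo_tool", "data": {"moves": [{"claw": 0, "dp": [0, 0, 0.3], "twist": [0, 0, 0]}, {"claw": 0, "dp": [-0.17, 0.06, 0.3], "twist": [0, 0, 0]}, {"claw": 0, "dp": [-0.4, 0.12, 0], "twist": [0, 0, 0]}, {"claw": 0, "dp": [-0.4, 0.12, 0], "twist": [0, 0, 0]}, {"claw": 0, "dp": [-0.2, 0.06, 0], "twist": [0, 0, 0]}]}}

```text
t: 6.8
eef_pos: [0.4484, 0.0235, 0.2411]
tcp_rot: [-0.002, -0.115, 0.993, 0.0]
ft_force: [0.4, -0.0, 0.2]
gripper_width: 0.003
gripper_force: 0.0
```

Emit:
{"op": "servo_tool", "data": {"moves": [{"claw": 0, "dp": [0, 0, -0.1], "twist": [0, 0, 0]}, {"claw": 0, "dp": [0, 0, -0.15], "twist": [0, 0, 0]}, {"claw": 0, "dp": [0, 0, 0], "twist": [0, 0, 0]}]}}

```text
t: 7.1
eef_pos: [0.4512, 0.0227, 0.215]
tcp_rot: [-0.001, -0.115, 0.993, 0.0]
ft_force: [-0.2, 0.1, -0.3]
gripper_width: -0.0
gripper_force: 0.0
```

Emit:
{"op": "servo_tool", "data": {"moves": [{"claw": 0, "dp": [0, 0, -0.08], "twist": [0, 0, 0]}, {"claw": 0, "dp": [0, 0, -0.08], "twist": [0, 0, 0]}, {"claw": 0, "dp": [0, 0, -0.08], "twist": [0, 0, 0]}, {"claw": 0, "dp": [0, 0, -0.06], "twist": [0, 0, 0]}]}}

```text
t: 7.5
eef_pos: [0.4516, 0.0226, 0.186]
tcp_rot: [-0.001, -0.115, 0.993, 0.0]
ft_force: [-0.8, -0.1, 0.9]
gripper_width: -0.002
gripper_force: 0.5
```

Emit:
{"op": "servo_tool", "data": {"moves": [{"claw": 0, "dp": [0, 0, -0.06], "twist": [0, 0, 0]}, {"claw": 0, "dp": [0, 0, -0.06], "twist": [0, 0, 0]}, {"claw": 0, "dp": [0, 0, -0.06], "twist": [0, 0, 0]}]}}

```text
t: 7.8
eef_pos: [0.4526, 0.0228, 0.1689]
tcp_rot: [0.001, -0.115, 0.993, -0.0]
ft_force: [-0.3, -0.7, 2.5]
gripper_width: 0.002
gripper_force: 0.9
```

Clip is following down. Continue to depth, then inwards.

Emit:
{"op": "servo_tool", "data": {"moves": [{"claw": 0, "dp": [0, 0, -0.05], "twist": [0, 0, 0]}, {"claw": 0, "dp": [0, 0, -0.05], "twist": [0, 0, 0]}, {"claw": 0, "dp": [0, 0, -0.05], "twist": [0, 0, 0]}]}}

```text
t: 8.1
eef_pos: [0.4529, 0.0228, 0.1541]
tcp_rot: [0.001, -0.115, 0.993, -0.0]
ft_force: [1.0, 0.8, 4.4]
gripper_width: -0.001
gripper_force: 1.5
```

Emit:
{"op": "servo_tool", "data": {"moves": [{"claw": 0, "dp": [0.03, 0.007, 0], "twist": [0, 0, 0]}, {"claw": 0, "dp": [0.03, 0.007, 0], "twist": [0, 0, 0]}]}}

```text
t: 8.3
eef_pos: [0.4566, 0.0241, 0.1531]
tcp_rot: [-0.002, -0.115, 0.993, 0.0]
ft_force: [-1.2, -0.5, 0.2]
gripper_width: -0.002
gripper_force: 0.7
```

Emit:
{"op": "servo_tool", "data": {"moves": [{"claw": 0, "dp": [0.015, 0.003, 0], "twist": [0, 0, 0]}]}}

```text
t: 8.4
eef_pos: [0.4581, 0.0245, 0.1531]
tcp_rot: [-0.002, -0.115, 0.993, 0.0]
ft_force: [-2.4, -0.9, -0.9]
gripper_width: -0.003
gripper_force: 1.2
```

Emit:
{"op": "servo_tool", "data": {"moves": [{"claw": 0, "dp": [0.01, 0.002, 0], "twist": [0, 0, 0]}]}}

```text
t: 8.5
eef_pos: [0.4588, 0.0247, 0.153]
tcp_rot: [-0.002, -0.115, 0.993, 0.0]
ft_force: [-3.4, -0.7, -1.4]
gripper_width: 0.001
gripper_force: 1.2
```

Emit:
{"op": "servo_tool", "data": {"moves": [{"claw": 0, "dp": [0.01, 0.002, 0], "twist": [0, 0, 0]}]}}

```text
t: 8.6
eef_pos: [0.46, 0.0249, 0.1531]
tcp_rot: [-0.002, -0.115, 0.993, 0.0]
ft_force: [-3.5, 0.4, -1.9]
gripper_width: 0.002
gripper_force: 1.3
```

Emit:
{"op": "servo_tool", "data": {"moves": [{"claw": 0, "dp": [0.01, 0.002, 0], "twist": [0, 0, 0]}]}}

```text
t: 8.7
eef_pos: [0.461, 0.0251, 0.1532]
tcp_rot: [-0.002, -0.115, 0.993, 0.0]
ft_force: [-5.4, -1.0, -1.2]
gripper_width: -0.002
gripper_force: 2.1
```

Emit:
{"op": "servo_tool", "data": {"moves": [{"claw": 0, "dp": [0.01, 0.002, 0], "twist": [0, 0, 0]}]}}

```text
t: 8.8
eef_pos: [0.4614, 0.0252, 0.153]
tcp_rot: [-0.003, -0.115, 0.993, 0.0]
ft_force: [-5.5, -1.9, -0.9]
gripper_width: -0.004
gripper_force: 2.6
```

Emit:
{"op": "servo_tool", "data": {"moves": [{"claw": 0, "dp": [0.01, 0.002, 0], "twist": [0, 0, 0]}]}}

```text
t: 8.9
eef_pos: [0.4619, 0.0254, 0.1529]
tcp_rot: [-0.003, -0.116, 0.993, 0.0]
ft_force: [-6.5, -2.9, -0.4]
gripper_width: 0.003
gripper_force: 3.1
```

Emit:
{"op": "servo_tool", "data": {"moves": [{"claw": 0, "dp": [0.01, 0.002, 0], "twist": [0, 0, 0]}]}}

```text
t: 9.0
eef_pos: [0.4623, 0.0254, 0.1527]
tcp_rot: [-0.004, -0.116, 0.993, 0.0]
ft_force: [-6.2, -2.4, -0.0]
gripper_width: -0.005
gripper_force: 3.2
```

Emit:
{"op": "servo_tool", "data": {"moves": [{"claw": 0, "dp": [0.01, 0.002, 0], "twist": [0, 0, 0]}]}}

```text
t: 9.1
eef_pos: [0.4629, 0.0256, 0.1525]
tcp_rot: [-0.005, -0.116, 0.993, 0.0]
ft_force: [-9.7, -3.4, 1.1]
gripper_width: 0.0
gripper_force: 4.5
```

Emit:
{"op": "servo_tool", "data": {"moves": [{"claw": 0, "dp": [0.01, 0.002, 0], "twist": [0, 0, 0]}]}}

```text
t: 9.2
eef_pos: [0.4636, 0.0257, 0.1523]
tcp_rot: [-0.005, -0.116, 0.993, 0.0]
ft_force: [-9.1, -3.9, -1.7]
gripper_width: 0.001
gripper_force: 4.2
```

Emit:
{"op": "servo_tool", "data": {"moves": [{"claw": 0, "dp": [0.01, 0.002, 0], "twist": [0, 0, 0]}]}}

```text
t: 9.3
eef_pos: [0.4642, 0.0259, 0.1521]
tcp_rot: [-0.005, -0.116, 0.993, 0.0]
ft_force: [-6.1, -1.8, -3.7]
gripper_width: -0.002
gripper_force: 3.4
```

Emit:
{"op": "servo_tool", "data": {"moves": [{"claw": 0, "dp": [0.01, 0.002, 0], "twist": [0, 0, 0]}]}}

```text
t: 9.4
eef_pos: [0.4649, 0.026, 0.1518]
tcp_rot: [-0.006, -0.116, 0.993, 0.0]
ft_force: [-8.9, -4.2, -0.2]
gripper_width: 0.003
gripper_force: 4.8
```

Emit:
{"op": "servo_tool", "data": {"moves": [{"claw": 0, "dp": [0.01, 0.002, 0], "twist": [0, 0, 0]}]}}

```text
t: 9.5
eef_pos: [0.4659, 0.0263, 0.1517]
tcp_rot: [-0.006, -0.116, 0.993, 0.0]
ft_force: [-8.2, -2.2, -2.2]
gripper_width: -0.0
gripper_force: 4.1
```

Emit:
{"op": "servo_tool", "data": {"moves": [{"claw": 0, "dp": [0.01, 0.002, 0], "twist": [0, 0, 0]}]}}

```text
t: 9.6
eef_pos: [0.4683, 0.0268, 0.1521]
tcp_rot: [-0.004, -0.115, 0.993, 0.0]
ft_force: [-4.1, -0.3, -2.8]
gripper_width: -0.004
gripper_force: 1.7
```

Emit:
{"op": "servo_tool", "data": {"moves": [{"claw": 0, "dp": [0.01, 0.002, 0], "twist": [0, 0, 0]}]}}

```text
t: 9.7
eef_pos: [0.4691, 0.0269, 0.1523]
tcp_rot: [-0.004, -0.115, 0.993, 0.0]
ft_force: [-9.0, -3.3, -1.0]
gripper_width: -0.004
gripper_force: 4.6
```

Emit:
{"op": "servo_tool", "data": {"moves": [{"claw": 0, "dp": [0.01, 0.002, 0], "twist": [0, 0, 0]}]}}

```text
t: 9.8
eef_pos: [0.4692, 0.027, 0.1522]
tcp_rot: [-0.005, -0.116, 0.993, 0.0]
ft_force: [-10.9, -2.0, 2.3]
gripper_width: -0.001
gripper_force: 5.9
```

Emit:
{"op": "servo_tool", "data": {"moves": [{"claw": 0, "dp": [0.01, 0.002, 0], "twist": [0, 0, 0]}]}}

```text
t: 9.9
eef_pos: [0.4694, 0.027, 0.1522]
tcp_rot: [-0.007, -0.116, 0.993, 0.0]
ft_force: [-14.1, -3.4, 4.8]
gripper_width: 0.001
gripper_force: 7.1
```

Emit:
{"op": "servo_tool", "data": {"moves": [{"claw": 0, "dp": [-0.15, -0.035, 0], "twist": [0, 0, 0]}, {"claw": 0, "dp": [-0.15, -0.035, 0], "twist": [0, 0, 0]}, {"claw": 0, "dp": [0, 0, 0.4], "twist": [0, 0, 0]}, {"claw": 0, "dp": [0, 0, 0.4], "twist": [0, 0, 0]}, {"claw": 0, "dp": [0.4, -0.11, 0], "twist": [0, 0, 0]}]}}

```text
t: 10.4
eef_pos: [0.4871, 0.0102, 0.2424]
tcp_rot: [0.008, -0.116, 0.993, -0.001]
ft_force: [0.9, -0.2, 0.6]
gripper_width: -0.001
gripper_force: 0.0
```

Emit:
{"op": "servo_tool", "data": {"moves": [{"claw": 0, "dp": [0.42, -0.12, 0], "twist": [0, 0, 0]}, {"claw": 0, "dp": [0.42, -0.12, 0], "twist": [0, 0, 0]}, {"claw": 0, "dp": [0.42, -0.12, 0], "twist": [0, 0, 0]}, {"claw": 0, "dp": [0.42, -0.12, 0], "twist": [0, 0, 0]}, {"claw": 0, "dp": [0.4, -0.12, 0], "twist": [0, 0, 0]}]}}

```text
t: 10.9
eef_pos: [0.6961, -0.0511, 0.2352]
tcp_rot: [0.003, -0.115, 0.993, -0.001]
ft_force: [-0.1, -0.0, 0.4]
gripper_width: 0.001
gripper_force: 0.0
```

Emit:
{"op": "servo_tool", "data": {"moves": [{"claw": 0, "dp": [0, 0, 0], "twist": [0, 0, 0]}]}}

```text
t: 11.0
eef_pos: [0.6986, -0.0525, 0.2345]
tcp_rot: [0.005, -0.115, 0.993, -0.001]
ft_force: [-0.4, 0.3, 0.3]
gripper_width: -0.003
gripper_force: 0.0
```

Run:
```python
from h import *
ims=[get_image(n) for n in ("side","scene")]
cv2.imwrite('pics/crop2.png',cv2.resize(np.hstack([ims[0][140:290,180:340],ims[1][130:280,170:330]])[:,:,::-1],None,fx=2.5,fy=2.5,interpolation=2))
o=robot.get_obs();print(o['t'],o['eef_pos'],o['tcp_rot'],o['ft_force'])
```

```text
11.1 [ 0.69393717 -0.05085799  0.23395116] [ 1.34323688e-03 -1.15051433e-01  9.93358624e-01 -8.86459059e-05] [-1.44676732  1.09848608 -0.1576705 ]
```

View pics/crop2.png

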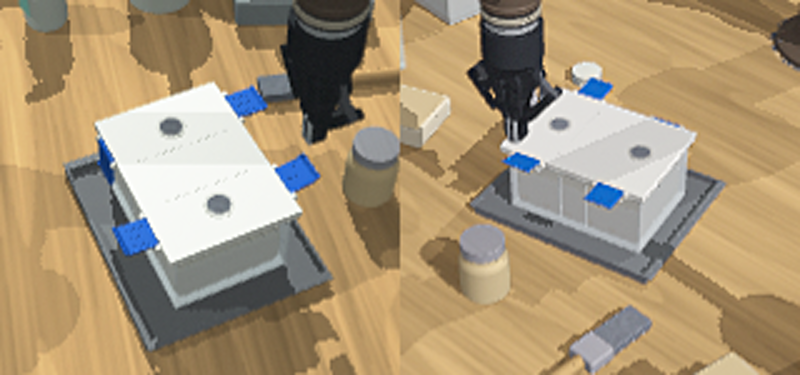

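Emit:
{"op": "servo_tool", "data": {"moves": [{"claw": 0, "dp": [-0.01, 0, -0.1], "twist": [0, 0, 0]}, {"claw": 0, "dp": [0, 0, -0.1], "twist": [0, 0, 0]}, {"claw": 0, "dp": [0, 0, 0], "twist": [0, 0, 0]}]}}

```text
t: 11.4
eef_pos: [0.689, -0.0499, 0.2114]
tcp_rot: [-0.002, -0.116, 0.993, 0.001]
ft_force: [-0.5, -0.3, 1.0]
gripper_width: 0.004
gripper_force: 0.0
```

Emit:
{"op": "servo_tool", "data": {"moves": [{"claw": 0, "dp": [0, 0, -0.08], "twist": [0, 0, 0]}, {"claw": 0, "dp": [0, 0, -0.08], "twist": [0, 0, 0]}, {"claw": 0, "dp": [0, 0, -0.08], "twist": [0, 0, 0]}]}}

```text
t: 11.7
eef_pos: [0.6913, -0.0505, 0.1896]
tcp_rot: [0.0, -0.115, 0.993, -0.0]
ft_force: [0.5, -0.4, 0.6]
gripper_width: -0.0
gripper_force: 0.3
```

Emit:
{"op": "servo_tool", "data": {"moves": [{"claw": 0, "dp": [0, 0, -0.07], "twist": [0, 0, 0]}, {"claw": 0, "dp": [0, 0, -0.07], "twist": [0, 0, 0]}, {"claw": 0, "dp": [0, 0, -0.07], "twist": [0, 0, 0]}]}}

```text
t: 12.0
eef_pos: [0.6917, -0.0506, 0.1689]
tcp_rot: [0.001, -0.115, 0.993, -0.0]
ft_force: [0.1, 0.4, 2.7]
gripper_width: -0.001
gripper_force: 1.2
```

Emit:
{"op": "servo_tool", "data": {"moves": [{"claw": 0, "dp": [0, 0, -0.05], "twist": [0, 0, 0]}, {"claw": 0, "dp": [0, 0, -0.05], "twist": [0, 0, 0]}, {"claw": 0, "dp": [0, 0, -0.05], "twist": [0, 0, 0]}]}}

```text
t: 12.3
eef_pos: [0.6919, -0.0506, 0.1539]
tcp_rot: [0.001, -0.115, 0.993, -0.0]
ft_force: [0.6, -0.0, 1.6]
gripper_width: -0.003
gripper_force: 1.0
```

Emit:
{"op": "servo_tool", "data": {"moves": [{"claw": 0, "dp": [-0.03, -0.007, 0], "twist": [0, 0, 0]}, {"claw": 0, "dp": [-0.03, -0.007, 0], "twist": [0, 0, 0]}, {"claw": 0, "dp": [-0.02, -0.005, 0], "twist": [0, 0, 0]}]}}

```text
t: 12.6
eef_pos: [0.6861, -0.0518, 0.1543]
tcp_rot: [0.005, -0.115, 0.993, 0.0]
ft_force: [9.5, 3.6, -3.7]
gripper_width: -0.001
gripper_force: 4.7
```

Emit:
{"op": "servo_tool", "data": {"moves": [{"claw": 0, "dp": [-0.01, -0.002, 0], "twist": [0, 0, 0]}, {"claw": 0, "dp": [-0.01, -0.002, 0], "twist": [0, 0, 0]}]}}

```text
t: 12.8
eef_pos: [0.6855, -0.0519, 0.1549]
tcp_rot: [0.007, -0.115, 0.993, -0.0]
ft_force: [11.9, 3.0, -4.6]
gripper_width: -0.004
gripper_force: 5.5
```

Emit:
{"op": "servo_tool", "data": {"moves": [{"claw": 0, "dp": [-0.01, -0.002, -0.005], "twist": [0, 0, 0]}]}}

```text
t: 12.9
eef_pos: [0.6849, -0.0521, 0.1547]
tcp_rot: [0.007, -0.115, 0.993, -0.0]
ft_force: [12.7, 4.6, -4.6]
gripper_width: 0.001
gripper_force: 5.9
```

Emit:
{"op": "servo_tool", "data": {"moves": [{"claw": 0, "dp": [-0.01, -0.002, 0], "twist": [0, 0, 0]}]}}

```text
t: 13.0
eef_pos: [0.6845, -0.0522, 0.1548]
tcp_rot: [0.008, -0.115, 0.993, -0.0]
ft_force: [9.9, 2.7, -4.5]
gripper_width: 0.005
gripper_force: 4.6
```

Emit:
{"op": "servo_tool", "data": {"moves": [{"claw": 0, "dp": [-0.01, -0.002, 0], "twist": [0, 0, 0]}]}}

```text
t: 13.1
eef_pos: [0.6825, -0.0526, 0.1544]
tcp_rot: [0.006, -0.115, 0.993, -0.0]
ft_force: [8.6, 2.5, -5.4]
gripper_width: -0.003
gripper_force: 4.4
```

Past the peak; on to the stop.

Emit:
{"op": "servo_tool", "data": {"moves": [{"claw": 0, "dp": [-0.01, -0.002, 0], "twist": [0, 0, 0]}]}}

```text
t: 13.2
eef_pos: [0.68, -0.0532, 0.1539]
tcp_rot: [0.004, -0.115, 0.993, -0.0]
ft_force: [9.5, 3.9, -4.9]
gripper_width: 0.0
gripper_force: 4.7
```

Emit:
{"op": "servo_tool", "data": {"moves": [{"claw": 0, "dp": [-0.01, -0.002, 0], "twist": [0, 0, 0]}]}}

```text
t: 13.3
eef_pos: [0.6798, -0.0532, 0.154]
tcp_rot: [0.005, -0.115, 0.993, -0.0]
ft_force: [12.1, 2.4, -5.8]
gripper_width: 0.0
gripper_force: 6.1
```

Emit:
{"op": "servo_tool", "data": {"moves": [{"claw": 0, "dp": [-0.01, -0.002, 0], "twist": [0, 0, 0]}]}}

```text
t: 13.4
eef_pos: [0.6797, -0.0532, 0.154]
tcp_rot: [0.007, -0.115, 0.993, -0.0]
ft_force: [13.8, 2.1, -7.5]
gripper_width: 0.002
gripper_force: 7.3
```

Emit:
{"op": "servo_tool", "data": {"moves": [{"claw": 0, "dp": [-0.01, -0.002, 0], "twist": [0, 0, 0]}]}}

```text
t: 13.5
eef_pos: [0.6795, -0.0533, 0.1541]
tcp_rot: [0.008, -0.115, 0.993, -0.0]
ft_force: [16.0, 3.9, -8.5]
gripper_width: 0.005
gripper_force: 8.3
```

Emit:
{"op": "servo_tool", "data": {"moves": [{"claw": 0, "dp": [0.15, 0.035, 0], "twist": [0, 0, 0]}, {"claw": 0, "dp": [0.15, 0.035, 0], "twist": [0, 0, 0]}, {"claw": 0, "dp": [0, 0, 0.4], "twist": [0, 0, 0]}, {"claw": 0, "dp": [0, 0, 0.3], "twist": [0, 0, 0]}, {"claw": 0, "dp": [-0.14, 0.4, 0], "twist": [0, 0, 0]}]}}

```text
t: 14.0
eef_pos: [0.6943, -0.0116, 0.2291]
tcp_rot: [0.005, -0.113, 0.994, -0.002]
ft_force: [1.3, 1.1, 0.9]
gripper_width: -0.0
gripper_force: 0.0
```

Emit:
{"op": "servo_tool", "data": {"moves": [{"claw": 0, "dp": [-0.14, 0.4, 0], "twist": [0, 0, 0]}, {"claw": 0, "dp": [-0.12, 0.36, 0], "twist": [0, 0, 0]}, {"claw": 0, "dp": [0, 0, 0], "twist": [0, 0, 0]}, {"claw": 0, "dp": [0, 0, 0], "twist": [0, 0, 0]}]}}

```text
t: 14.4
eef_pos: [0.6631, 0.0695, 0.2228]
tcp_rot: [-0.001, -0.116, 0.993, -0.0]
ft_force: [0.4, -0.5, -0.0]
gripper_width: 0.002
gripper_force: 0.0
```

Run:
```python
from h import *
ims=[get_image(n) for n in ("side","scene")]
cv2.imwrite('pics/crop3.png',cv2.resize(np.hstack([ims[0][140:290,180:340],ims[1][130:280,170:330]])[:,:,::-1],None,fx=2.5,fy=2.5,interpolation=2))
o=robot.get_obs();print(o['t'],o['eef_pos'],o['tcp_rot'],o['ft_force'])
```

```text
14.5 [0.66409373 0.06793942 0.22305895] [-4.84783397e-04 -1.15199562e-01  9.93342206e-01 -2.97131012e-04] [ 0.60758406  0.19677044 -1.5396783 ]
```

View pics/crop3.png

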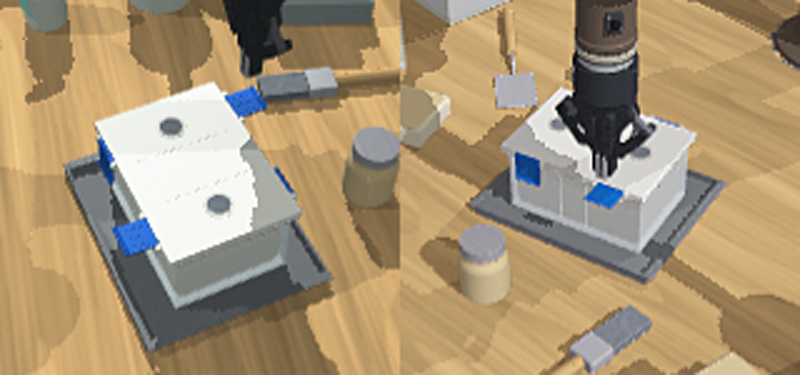

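Emit:
{"op": "servo_tool", "data": {"moves": [{"claw": 0, "dp": [0.01, 0.03, -0.1], "twist": [0, 0, 0]}, {"claw": 0, "dp": [0, 0, -0.1], "twist": [0, 0, 0]}, {"claw": 0, "dp": [0, 0, -0.08], "twist": [0, 0, 0]}, {"claw": 0, "dp": [0, 0, -0.07], "twist": [0, 0, 0]}]}}

```text
t: 14.9
eef_pos: [0.6647, 0.0711, 0.1865]
tcp_rot: [-0.001, -0.115, 0.993, 0.0]
ft_force: [0.4, -0.3, 0.2]
gripper_width: -0.001
gripper_force: 0.1
```

Emit:
{"op": "servo_tool", "data": {"moves": [{"claw": 0, "dp": [0, 0, -0.07], "twist": [0, 0, 0]}, {"claw": 0, "dp": [0, 0, -0.07], "twist": [0, 0, 0]}, {"claw": 0, "dp": [0, 0, -0.07], "twist": [0, 0, 0]}]}}

```text
t: 15.2
eef_pos: [0.6658, 0.0718, 0.1675]
tcp_rot: [0.001, -0.115, 0.993, -0.0]
ft_force: [-0.3, 0.3, 3.2]
gripper_width: 0.008
gripper_force: 1.0
```

Emit:
{"op": "servo_tool", "data": {"moves": [{"claw": 0, "dp": [0, 0, -0.06], "twist": [0, 0, 0]}, {"claw": 0, "dp": [0, 0, -0.05], "twist": [0, 0, 0]}, {"claw": 0, "dp": [0, 0, -0.03], "twist": [0, 0, 0]}]}}

```text
t: 15.5
eef_pos: [0.6653, 0.0718, 0.1532]
tcp_rot: [-0.0, -0.115, 0.993, -0.0]
ft_force: [-0.8, -1.0, 3.8]
gripper_width: 0.001
gripper_force: 1.6
```

Emit:
{"op": "servo_tool", "data": {"moves": [{"claw": 0, "dp": [-0.03, -0.007, 0], "twist": [0, 0, 0]}, {"claw": 0, "dp": [-0.02, -0.005, 0], "twist": [0, 0, 0]}]}}

```text
t: 15.7
eef_pos: [0.6607, 0.0707, 0.1532]
tcp_rot: [0.001, -0.115, 0.993, 0.0]
ft_force: [2.7, 0.6, -0.6]
gripper_width: 0.0
gripper_force: 1.4
```

Emit:
{"op": "servo_tool", "data": {"moves": [{"claw": 0, "dp": [-0.015, -0.003, 0], "twist": [0, 0, 0]}, {"claw": 0, "dp": [-0.01, -0.002, 0], "twist": [0, 0, 0]}]}}

```text
t: 15.9
eef_pos: [0.6596, 0.0704, 0.154]
tcp_rot: [0.003, -0.115, 0.993, 0.0]
ft_force: [7.2, 2.3, -2.9]
gripper_width: 0.001
gripper_force: 3.0
```

Emit:
{"op": "servo_tool", "data": {"moves": [{"claw": 0, "dp": [-0.01, -0.002, 0], "twist": [0, 0, 0]}]}}

```text
t: 16.0
eef_pos: [0.6592, 0.0703, 0.1542]
tcp_rot: [0.004, -0.115, 0.993, 0.0]
ft_force: [7.2, 2.4, -3.1]
gripper_width: -0.0
gripper_force: 3.5
```

Emit:
{"op": "servo_tool", "data": {"moves": [{"claw": 0, "dp": [-0.01, -0.002, 0], "twist": [0, 0, 0]}]}}

```text
t: 16.1
eef_pos: [0.6588, 0.0702, 0.1545]
tcp_rot: [0.005, -0.115, 0.993, 0.0]
ft_force: [7.7, 2.3, -4.0]
gripper_width: 0.002
gripper_force: 3.6
```

Emit:
{"op": "servo_tool", "data": {"moves": [{"claw": 0, "dp": [-0.01, -0.002, 0], "twist": [0, 0, 0]}]}}

```text
t: 16.2
eef_pos: [0.6584, 0.0701, 0.1546]
tcp_rot: [0.006, -0.115, 0.993, 0.0]
ft_force: [10.1, 3.3, -4.7]
gripper_width: 0.0
gripper_force: 4.5
```

Emit:
{"op": "servo_tool", "data": {"moves": [{"claw": 0, "dp": [-0.01, -0.002, -0.005], "twist": [0, 0, 0]}]}}

```text
t: 16.3
eef_pos: [0.6579, 0.07, 0.1544]
tcp_rot: [0.006, -0.115, 0.993, 0.0]
ft_force: [10.6, 2.7, -3.7]
gripper_width: -0.004
gripper_force: 4.6
```

Emit:
{"op": "servo_tool", "data": {"moves": [{"claw": 0, "dp": [-0.01, -0.002, 0], "twist": [0, 0, 0]}]}}

```text
t: 16.4
eef_pos: [0.6575, 0.0699, 0.1545]
tcp_rot: [0.007, -0.115, 0.993, 0.0]
ft_force: [12.0, 3.0, -4.5]
gripper_width: 0.004
gripper_force: 5.5
```

Emit:
{"op": "servo_tool", "data": {"moves": [{"claw": 0, "dp": [-0.01, -0.002, 0], "twist": [0, 0, 0]}]}}

```text
t: 16.5
eef_pos: [0.6572, 0.0699, 0.1547]
tcp_rot: [0.008, -0.115, 0.993, 0.0]
ft_force: [11.7, 1.5, -4.6]
gripper_width: -0.0
gripper_force: 4.4
```

Emit:
{"op": "servo_tool", "data": {"moves": [{"claw": 0, "dp": [-0.01, -0.002, 0], "twist": [0, 0, 0]}]}}

```text
t: 16.6
eef_pos: [0.6563, 0.0697, 0.1547]
tcp_rot: [0.008, -0.115, 0.993, 0.0]
ft_force: [13.2, 3.7, -7.3]
gripper_width: 0.0
gripper_force: 6.5
```

Emit:
{"op": "servo_tool", "data": {"moves": [{"claw": 0, "dp": [-0.01, -0.002, 0], "twist": [0, 0, 0]}]}}

```text
t: 16.7
eef_pos: [0.6545, 0.0693, 0.1544]
tcp_rot: [0.007, -0.115, 0.993, 0.0]
ft_force: [8.3, 0.4, -3.7]
gripper_width: -0.001
gripper_force: 3.7
```

Emit:
{"op": "servo_tool", "data": {"moves": [{"claw": 0, "dp": [-0.01, -0.002, 0], "twist": [0, 0, 0]}]}}

```text
t: 16.8
eef_pos: [0.6521, 0.0687, 0.154]
tcp_rot: [0.005, -0.115, 0.993, -0.0]
ft_force: [8.9, 2.1, -5.9]
gripper_width: 0.003
gripper_force: 4.7
```

Emit:
{"op": "servo_tool", "data": {"moves": [{"claw": 0, "dp": [-0.01, -0.002, 0], "twist": [0, 0, 0]}]}}

```text
t: 16.9
eef_pos: [0.6519, 0.0686, 0.154]
tcp_rot: [0.006, -0.115, 0.993, 0.0]
ft_force: [12.8, 3.0, -5.9]
gripper_width: -0.003
gripper_force: 6.4
```

Emit:
{"op": "servo_tool", "data": {"moves": [{"claw": 0, "dp": [-0.01, -0.002, 0], "twist": [0, 0, 0]}]}}

```text
t: 17.0
eef_pos: [0.6518, 0.0686, 0.1541]
tcp_rot: [0.008, -0.115, 0.993, 0.0]
ft_force: [14.5, 3.4, -8.5]
gripper_width: 0.002
gripper_force: 7.5
```

Emit:
{"op": "servo_tool", "data": {"moves": [{"claw": 0, "dp": [-0.01, -0.002, 0], "twist": [0, 0, 0]}]}}

```text
t: 17.1
eef_pos: [0.6516, 0.0686, 0.1542]
tcp_rot: [0.009, -0.115, 0.993, 0.0]
ft_force: [16.7, 3.4, -10.1]
gripper_width: -0.002
gripper_force: 8.6
```

Emit:
{"op": "servo_tool", "data": {"moves": [{"claw": 0, "dp": [0.15, 0.035, 0], "twist": [0, 0, 0]}, {"claw": 0, "dp": [0.15, 0.035, 0], "twist": [0, 0, 0]}, {"claw": 0, "dp": [0, 0, 0.4], "twist": [0, 0, 0]}, {"claw": 0, "dp": [0, 0, 0.35], "twist": [0, 0, 0]}, {"claw": 0, "dp": [-0.33, -0.29, 0], "twist": [0, 0, 0]}]}}

```text
t: 17.6
eef_pos: [0.6487, 0.0478, 0.2348]
tcp_rot: [0.007, -0.117, 0.993, -0.0]
ft_force: [0.9, -0.7, 0.9]
gripper_width: -0.002
gripper_force: 0.0
```

Emit:
{"op": "servo_tool", "data": {"moves": [{"claw": 0, "dp": [-0.33, -0.29, 0], "twist": [0, 0, 0]}, {"claw": 0, "dp": [-0.33, -0.29, 0], "twist": [0, 0, 0]}, {"claw": 0, "dp": [-0.33, -0.29, 0], "twist": [0, 0, 0]}, {"claw": 0, "dp": [-0.33, -0.29, 0], "twist": [0, 0, 0]}, {"claw": 0, "dp": [-0.3, -0.28, 0], "twist": [0, 0, 0]}]}}

```text
t: 18.1
eef_pos: [0.4778, -0.0989, 0.2274]
tcp_rot: [-0.002, -0.116, 0.993, 0.0]
ft_force: [0.1, -0.4, -0.0]
gripper_width: 0.002
gripper_force: 0.0
```

Emit:
{"op": "servo_tool", "data": {"moves": [{"claw": 0, "dp": [0, 0, 0], "twist": [0, 0, 0]}, {"claw": 0, "dp": [0, 0, 0], "twist": [0, 0, 0]}]}}

```text
t: 18.3
eef_pos: [0.4797, -0.0987, 0.2278]
tcp_rot: [-0.001, -0.114, 0.993, 0.0]
ft_force: [-0.0, 0.5, -0.1]
gripper_width: 0.0
gripper_force: 0.0
```

Emit:
{"op": "servo_tool", "data": {"moves": [{"claw": 0, "dp": [0.02, 0.01, -0.1], "twist": [0, 0, 0]}, {"claw": 0, "dp": [0, 0, -0.1], "twist": [0, 0, 0]}, {"claw": 0, "dp": [0, 0, -0.1], "twist": [0, 0, 0]}, {"claw": 0, "dp": [0, 0, -0.08], "twist": [0, 0, 0]}]}}

```text
t: 18.7
eef_pos: [0.4825, -0.0965, 0.1881]
tcp_rot: [-0.001, -0.116, 0.993, 0.0]
ft_force: [-1.0, -0.2, 1.5]
gripper_width: -0.006
gripper_force: 0.5
```

Emit:
{"op": "servo_tool", "data": {"moves": [{"claw": 0, "dp": [0, 0, -0.07], "twist": [0, 0, 0]}, {"claw": 0, "dp": [0, 0, -0.07], "twist": [0, 0, 0]}, {"claw": 0, "dp": [0, 0, -0.07], "twist": [0, 0, 0]}]}}

```text
t: 19.0
eef_pos: [0.4834, -0.0974, 0.1687]
tcp_rot: [0.001, -0.115, 0.993, -0.0]
ft_force: [-1.4, 0.8, 3.0]
gripper_width: 0.003
gripper_force: 1.1
```

Emit:
{"op": "servo_tool", "data": {"moves": [{"claw": 0, "dp": [0, 0, -0.06], "twist": [0, 0, 0]}, {"claw": 0, "dp": [0, 0, -0.06], "twist": [0, 0, 0]}, {"claw": 0, "dp": [0, 0, -0.03], "twist": [0, 0, 0]}]}}

```text
t: 19.3
eef_pos: [0.4831, -0.0975, 0.1536]
tcp_rot: [0.0, -0.115, 0.993, -0.0]
ft_force: [0.6, 0.7, 4.6]
gripper_width: 0.005
gripper_force: 1.6
```

Emit:
{"op": "servo_tool", "data": {"moves": [{"claw": 0, "dp": [0.03, 0.007, 0], "twist": [0, 0, 0]}, {"claw": 0, "dp": [0.02, 0.005, 0], "twist": [0, 0, 0]}]}}

```text
t: 19.5
eef_pos: [0.4866, -0.0961, 0.1531]
tcp_rot: [-0.002, -0.115, 0.993, 0.0]
ft_force: [-2.9, -0.2, -0.3]
gripper_width: -0.001
gripper_force: 1.2
```

Emit:
{"op": "servo_tool", "data": {"moves": [{"claw": 0, "dp": [0.015, 0.003, 0], "twist": [0, 0, 0]}, {"claw": 0, "dp": [0.01, 0.002, 0], "twist": [0, 0, 0]}]}}

```text
t: 19.7
eef_pos: [0.4886, -0.0955, 0.1529]
tcp_rot: [-0.002, -0.116, 0.993, 0.0]
ft_force: [-5.7, -2.1, -1.7]
gripper_width: -0.004
gripper_force: 2.4
```

Emit:
{"op": "servo_tool", "data": {"moves": [{"claw": 0, "dp": [0.01, 0.002, 0], "twist": [0, 0, 0]}, {"claw": 0, "dp": [0.01, 0.002, 0], "twist": [0, 0, 0]}]}}

```text
t: 19.9
eef_pos: [0.4895, -0.0952, 0.1526]
tcp_rot: [-0.004, -0.116, 0.993, 0.001]
ft_force: [-7.0, -3.9, -0.6]
gripper_width: 0.001
gripper_force: 4.0
```

Emit:
{"op": "servo_tool", "data": {"moves": [{"claw": 0, "dp": [0.01, 0.002, 0], "twist": [0, 0, 0]}, {"claw": 0, "dp": [0.01, 0.002, 0], "twist": [0, 0, 0]}]}}

```text
t: 20.1
eef_pos: [0.4907, -0.0949, 0.1522]
tcp_rot: [-0.005, -0.116, 0.993, 0.001]
ft_force: [-8.5, -4.0, -3.0]
gripper_width: -0.001
gripper_force: 4.0
```

Emit:
{"op": "servo_tool", "data": {"moves": [{"claw": 0, "dp": [0.01, 0.002, 0], "twist": [0, 0, 0]}]}}

```text
t: 20.2
eef_pos: [0.4912, -0.0948, 0.152]
tcp_rot: [-0.005, -0.116, 0.993, 0.001]
ft_force: [-9.4, -5.4, 0.3]
gripper_width: -0.005
gripper_force: 5.2
```

Emit:
{"op": "servo_tool", "data": {"moves": [{"claw": 0, "dp": [0.01, 0.002, 0], "twist": [0, 0, 0]}]}}

```text
t: 20.3
eef_pos: [0.4921, -0.0946, 0.1518]
tcp_rot: [-0.005, -0.116, 0.993, 0.001]
ft_force: [-8.7, -6.1, -2.2]
gripper_width: 0.004
gripper_force: 4.7
```

Emit:
{"op": "servo_tool", "data": {"moves": [{"claw": 0, "dp": [0.01, 0.002, 0], "twist": [0, 0, 0]}]}}

```text
t: 20.4
eef_pos: [0.4931, -0.0943, 0.1516]
tcp_rot: [-0.005, -0.116, 0.993, 0.001]
ft_force: [-8.2, -4.6, -4.1]
gripper_width: -0.001
gripper_force: 4.1
```

Emit:
{"op": "servo_tool", "data": {"moves": [{"claw": 0, "dp": [0.01, 0.002, 0], "twist": [0, 0, 0]}]}}

```text
t: 20.5
eef_pos: [0.4949, -0.0938, 0.1518]
tcp_rot: [-0.004, -0.116, 0.993, 0.001]
ft_force: [-3.6, -1.0, -2.3]
gripper_width: 0.002
gripper_force: 2.0
```

Emit:
{"op": "servo_tool", "data": {"moves": [{"claw": 0, "dp": [0.01, 0.002, 0], "twist": [0, 0, 0]}]}}

```text
t: 20.6
eef_pos: [0.4964, -0.0935, 0.1522]
tcp_rot: [-0.004, -0.115, 0.993, 0.001]
ft_force: [-7.7, -3.3, -2.0]
gripper_width: 0.004
gripper_force: 4.2
```

Emit:
{"op": "servo_tool", "data": {"moves": [{"claw": 0, "dp": [0.01, 0.002, 0], "twist": [0, 0, 0]}]}}

```text
t: 20.7
eef_pos: [0.4966, -0.0934, 0.1522]
tcp_rot: [-0.005, -0.116, 0.993, 0.001]
ft_force: [-11.1, -3.9, 0.6]
gripper_width: 0.002
gripper_force: 5.6
```

Emit:
{"op": "servo_tool", "data": {"moves": [{"claw": 0, "dp": [0.01, 0.002, 0], "twist": [0, 0, 0]}]}}

```text
t: 20.8
eef_pos: [0.4968, -0.0934, 0.1521]
tcp_rot: [-0.006, -0.116, 0.993, 0.001]
ft_force: [-13.5, -4.8, 3.3]
gripper_width: 0.003
gripper_force: 6.9
```

Emit:
{"op": "servo_tool", "data": {"moves": [{"claw": 0, "dp": [-0.15, -0.035, 0], "twist": [0, 0, 0]}, {"claw": 0, "dp": [-0.2, -0.045, 0], "twist": [0, 0, 0]}, {"claw": 0, "dp": [0, 0, 0.4], "twist": [0, 0, 0]}, {"claw": 0, "dp": [0, 0, 0.5], "twist": [0, 0, 0]}, {"claw": 0, "dp": [0, 0, 0.5], "twist": [0, 0, 0]}]}}

```text
t: 21.3
eef_pos: [0.4671, -0.1013, 0.296]
tcp_rot: [0.002, -0.115, 0.993, -0.0]
ft_force: [1.5, -1.0, -0.6]
gripper_width: -0.001
gripper_force: 0.0
```

Emit:
{"op": "servo_tool", "data": {"moves": [{"claw": 0, "dp": [-0.2, 0, 0.5], "twist": [0, 0, 0]}, {"claw": 0, "dp": [-0.2, 0, 0.3], "twist": [0, 0, 0]}, {"claw": 0, "dp": [0, 0, 0], "twist": [0, 0, 0]}, {"claw": 0, "dp": [0, 0, 0], "twist": [0, 0, 0]}]}}

```text
t: 21.7
eef_pos: [0.4288, -0.1015, 0.3719]
tcp_rot: [0.003, -0.115, 0.993, -0.001]
ft_force: [0.2, -0.0, -0.6]
gripper_width: 0.003
gripper_force: 0.0
```

Run:
```python
from h import *
ims=[get_image(n) for n in ("side","scene","wrist")]
a=np.vstack([ims[0][150:290,180:340],ims[1][130:270,170:330]])
a=cv2.resize(a,None,fx=2.1,fy=2.1,interpolation=2)
b=ims[2][:294,60:460];b=cv2.resize(b,(450,a.shape[0]*1))
cv2.imwrite('pics/end.png',np.hstack([a,b])[:,:,::-1])
o=robot.get_obs();print(o['t'],o['eef_pos'],o['ft_force'])
```

```text
21.85 [ 0.4276795  -0.10113927  0.3687088 ] [-0.3467572  -0.56253051  0.50092093]
```

View pics/end.png

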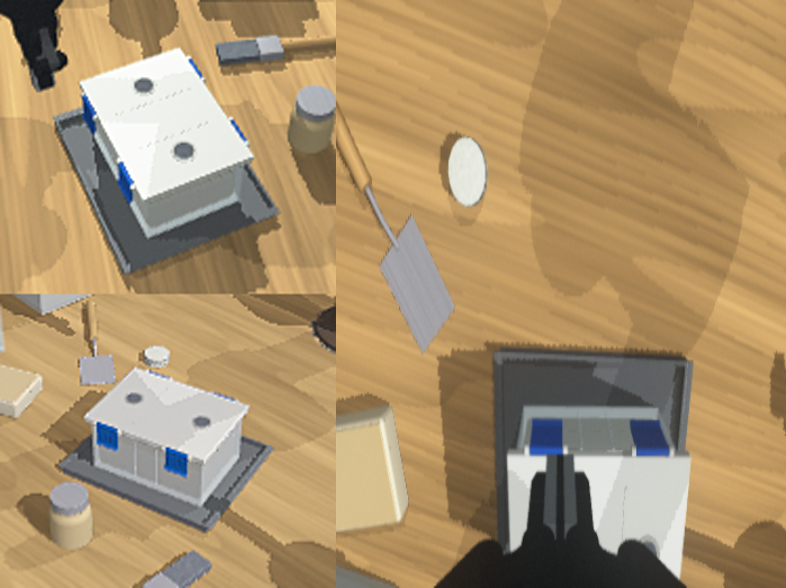

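All four clips hang shut against the tub on both sides, the lid is flush, and the bystanders look unmoved.

```bash
python3 -c "
from cell import workorder
print(workorder.finish_job())"
```

```text
the job is handed in; nothing more can be done
None
```

The lid is pressed fully home and all four clips snapped shut in the order a, c, d, b; in the last pictures all four hang shut and the objects in view look unmoved, and the job was handed in at about 22 s with no force reading above about 20 N.

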